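# Hold a planter post against its side board for screwing

## Robot

A 6-joint arm with a two-finger parallel gripper is mounted at the origin on the work surface. World frame = base frame: x ahead of the robot, y to its left, z up, the work surface at z = 0. Lengths are in mm, angles in rad, forces in N, time in s.
With the tool pointing down it reaches from about 350 to 925 mm from the base axis. Payload 6.4 kg.
Tool frame: the origin (TCP) lies between the finger pads; the fingertips stand arm.finger_overhang ahead of it and the grasp point (between the pads) is the TCP (arm.finger_overhang is the distance from the TCP to the fingertips, in mm); z points along the fingers, y is the direction in which the jaws open and shut (so a half turn about z gives the same grasp; the last joint's range is limited). The gripper opens to 94 mm and grips with 3 to 60 N. Pads are 16 mm wide; open, the fingers measure 119 mm over their backs; the gripper's body (75 mm by 177 mm) begins 78 mm behind the grasp point.
Start: joints at [-1.324, 0.245, 1.558, -0, 1.339, -0.174], TCP at [265.525, -593.305, 224.455] pointing down, gripper open.
Joint ranges: [-3.13, 3.13], [-1.02, 2.26], [0.13, 2.54], [-0.95, 4.09], [0.21, 2.88], [-2.74, 2.74]. Speed limits (rad/s): [2.57, 2.57, 3.14, 3.14, 3.14, 3.14].

## Interface

Orientations are given as a rotation vector (axis times angle).
In Python, from workcell import arm gives the robot as it stands.
- The arm moves only by the shell command python3 -m jog 'ROWS' [OPENING]. ROWS is JSON, a list that holds one entry, the list of rows, each a list of 6 numbers: the shift along the tool's x, y, z in units of 40 cm (1.0 is 40 cm), then the turn, a rotation vector about the tool's x, y, z in units of 60 degrees (1.0 is 60 degrees). In form: [[[tx, ty, tz, rx, ry, rz], ...]]. A call has 1 to 20 rows; each row is the pose to reach, as a shift and turn from the pose commanded when the call began, along the tool's axes at that moment; what a row does not reach only later rows make up. A row lasts 1/12 s, in which the tool goes at most 41.7 mm and 7.16 degrees, less where a joint would pass 70% of its speed; a pose out of reach is approached as far as the arm can. A call with a number of a shift or a turn outside -1 to 1 is refused whole. A call with a gripper value outside its range is refused whole. OPENING is the gripper's target within -1 to 1 (shut at 1, half-way at 0, fully open at -1), set as the call begins (- or left out, the last holds). The fingers move at their own pace and stop on an object; the grip force is fixed at half the most. Time passes only in rows, so rows that repeat a pose let the fingers close. It gives the time, the measured TCP pose, the force and the opening at its end, in the units of the state.
- arm.observe(): the state, without advancing time (a new reading comes with each control period).
- arm.capture(name): name is "scene" or "top"; returns (picture, depth): 384x512x3 uint8, red, green, blue; 384x512 float32, mm along the optical axis (not along the pixel's ray), 0 where there is no reading.
- arm.calibration(name): a dict with "intrinsics" (3x3 intrinsics, pixels), "position" and "attitude" of the camera in the world. Camera axes: x right, y up, looking along -z (the intrinsics and any distortion apply to the point x, -y, -z); pixel columns grow to the right and rows downward; lengths in mm; the calibration is good to about 2 mm. A picture is of the moment at which its call begins. calibration takes no time and is no camera call.
- arm.job_done(): hands the job in, once; it reports no verdict.
Trained networks look in the newest picture that a camera, given by its name, has taken for a name from the list of things; names that differ only in an ending like _2 or _b are one class to them, and where a whole thing is asked for, a point or a joint stands for the part that bears it (a point fixed in the world has none). Each returns a list of dicts, best first, with "conf" (0 to 1); they miss things now and then, are a little off and sometimes report something else, mostly with a low value. They report only what shows in the picture. A call takes as long as a camera call. They do not tell look-alikes from the thing itself.
- arm.regions_of(camera, query): "mask" (384x512 bool, what is visible of it) and "extent" ([left, top, right, bottom] in pixels, round what is visible of it).
The state is a dict: "t": time; "joint_pos": joint angles; "joint_velocities": joint speeds; "joint_torque": joint torques, N m; "tcp_pos": TCP position; "tcp_rot": TCP orientation; "force": force on the tool from outside, world axes, zero at the start; "torque": the same for the moment, N m; "width": finger opening in mm.
Only numpy, scipy, OpenCV 4.12 (cv2) and the standard library are available. Lean on these libraries where they do the work, as an engineer would, in place of code of your own. Each camera call takes 0.05 s, during which the arm holds its last target.

## Task

Pull the square wooden post up out of the green holder and be the third hand while I screw it on: hold it upright and flat against the near face (the robot's side) of the grey board of two palings, in line with the two screw holes so that it covers both, with its foot off the bench but no more than about 4 cm above it. Press it on with a steady 10 N or so (anything from 6 to 14 N, and never above 20 N), leave the jar, the pot and the trowel alone, and finish while still gripping and pressing: do not let go.

Things in the scene. Friction and masses are not known exactly. Their poses are not given: they have to be found in the camera images.
- post_center (a point): centre (half-way up) of the loose square post of pale wood, 30 x 30 x 180 mm, about 0.1 kg; its z axis runs along the length (up at the start), x and y are square to its side faces. At the start it stands in the holder, its foot 6 mm above the bench and its upper 116 mm free above the holder's rim.
- holder: green plastic holder fixed to the bench: a square upright pocket, outside 44 x 44 mm, inside 36 x 36 mm (3 mm play round the post), rim 70 mm above the bench, on a 90 x 90 mm foot 6 mm thick. Origin at the centre of its underside on the bench; z up, x and y along the pocket's sides (the post's sides start parallel to them).
- board: upright grey board of two palings, 240 wide, 16 thick, 20 to 180 mm above the bench; nothing stands before its near face. x points level into the near face, away from the robot; y along the board, z up. On rubber buffers: pushed along x it slides straight back, 1 mm per 1 N, at most 30 mm, and springs back. Origin: on the bench under the middle of the near face.
- screw_mark (a point): point on the board's near face midway between its two screw holes (8 mm dark dots seen on both faces, one straight above the other, 59 and 141 mm above the bench, at the middle of the board's width). It lies 100 mm above the bench; axes as the board's; it moves back with the board.
- jar: bystander: glass jar with black lid, 68 mm across, 101 mm tall; origin under its centre
- pot: bystander: terracotta pot fixed on a white saucer, 110 mm across, 92 mm tall; origin under its centre
- trowel: bystander: trowel lying on the bench, 280 mm long, 26 mm high, handle to its -x; origin on the bench near its middle
There are look-alikes about, which are no part of the job. Of the things like the part that bears post_center, leave any that is blue; of the rest the smaller one is meant. There is more than one size of the holder; the one meant has the size given above.

How it is judged (in metres and radians):
On the way:
1. the post has been pulled out: its foot is above the holder's rim while the fingers hold it (z of post_center in the frame of holder above 0.157 m and contact force between the fingers and post above 1 N), for 0.1 s.
At the end, for the whole second after the job is handed in: Still gripped; upright and flat (4 degrees) on the board's near face, centre line within 11 mm of the screw holes' line, foot 3 to 48 mm above the bench, pressed on with 6 to 14 N, at rest; the fingers do not push on the board (contact force between post and board between 6 and 14 N and contact force between the fingers and post above 1 N and contact force between the fingers and board below 0.5 N and height (world z) of post_center between 0.093 and 0.138 m and contact force between post and table below 0.1 N and angle between post_center's own z axis and vertical below 0.07 rad and y of post_center in the frame of screw_mark between -0.011 and 0.011 m and x of post_center in the frame of screw_mark between -0.019 and -0.012 m and (angle between the x axis of post_center and the x axis of board, either way round below 0.07 rad or angle between the x axis of post_center and the y axis of board, either way round below 0.07 rad) and linear speed of post below 0.02 m/s); the arm keeps its last pose, push and grip.
It fails at once if the post is pushed against the board with more than 20 N (contact force between post and board above 20 N).
It fails at once if the jar, the pot or the trowel is moved by more than 20 mm (distance of any of jar, pot, trowel from where it was at the start of the episode above 0.02 m).
It also fails if it takes over 48 s, if anything falls off the work surface, if the arm or the gripper's body presses on something with over 40 N, if the wrist force passes 120 N, or if a joint passes its speed limit or range.

## Working session

There is one attempt and no reset: what is moved stays moved. The work goes in short steps, Python scripts to look and compute and a shell command to move; the robot and the scene stay as the last step left them, time stands still between calls to the robot, and variables do not carry over. Pictures are saved under pics/ and viewed, and the job is handed in when it is done.

```bash
ls; mkdir -p pics; python3 - <<'E'
from workcell import arm
import cv2
print(arm.observe()); print(arm.finger_overhang)
for n in("scene","top"):
    p,d=arm.capture(n); cv2.imwrite(f"pics/{n}0.png",p[:,:,::-1]); print(n,arm.calibration(n))
E
```

```text
pics
{'t': 0.0, 'joint_pos': array([-1.32413084e+00,  2.45774437e-01,  1.55899161e+00,  2.54996490e-05,
        1.33873740e+00, -1.74104612e-01]), 'joint_velocities': array([-0.00175355,  0.00011946,  0.00096932,  0.00011034,  0.00027606,
        0.00101007]), 'joint_torque': array([ 4.97954843e-04, -4.15840495e+01, -3.14601624e+01,  6.85304403e-02,
        3.32609005e-02, -1.50796700e-04]), 'tcp_pos': array([ 265.36941555, -592.74156778,  223.38274727]), 'tcp_rot': array([-3.07045597e+00, -6.55671123e-01,  6.98811898e-05]), 'force': array([ 0.55074875, -0.11609989, -0.48244623]), 'torque': array([-0.02766067,  0.01653811, -0.02835594]), 'width': 93.86219189967301}
19.0
scene {'intrinsics': array([[359.90610834,   0.        , 256.75087368],
       [  0.        , 359.90610834, 192.48886906],
       [  0.        ,   0.        ,   1.        ]]), 'position': array([1353.74460488,  755.21821408,  838.38174554]), 'attitude': array([0.4779888 , 1.09971161, 2.12330952])}
top {'intrinsics': array([[449.06063163,   0.        , 246.79202098],
       [  0.        , 449.06063163, 194.81299389],
       [  0.        ,   0.        ,   1.        ]]), 'position': array([ 316.38400391,   -5.96195259, 1478.98607782]), 'attitude': array([ 0.14949649, -0.13774124, -1.54281511])}
```

View pics/scene0.png

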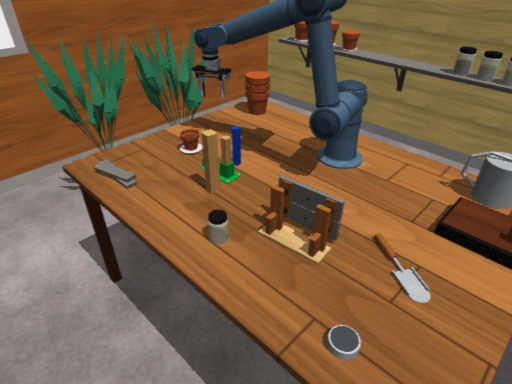

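View pics/top0.png

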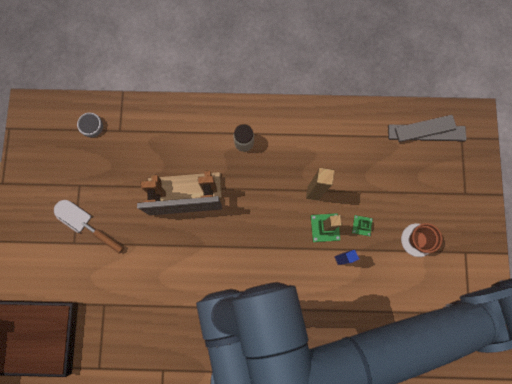

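The candidates for the post in the top view are:
- The tall pale post at (322,185), which is free-standing and larger.
- The pale post in the green holder at (335,222).
- The blue post at (347,258).

The pale post in the larger green holder at (325,227) fits, since it is the smaller non-blue one. The small green block at (362,225) is a look-alike holder. I'll confirm this in a crop and measure.

```bash
cat > h.py <<'E'
import numpy as np,cv2
from workcell import arm
from scipy.spatial.transform import Rotation as R
def cloud(n,d):
    c=arm.calibration(n);K=c["intrinsics"];v,u=np.mgrid[0:384,0:512]
    x=(u-K[0,2])/K[0,0]*d;y=(v-K[1,2])/K[1,1]*d
    P=np.stack([x,-y,-d],-1)@R.from_rotvec(c["attitude"]).as_matrix().T+c["position"]
    P[d<=0]=np.nan
    return P
def proj(n,X):
    c=arm.calibration(n);K=c["intrinsics"]
    q=(np.atleast_2d(X)-c["position"])@R.from_rotvec(c["attitude"]).as_matrix()
    return np.stack([K[0,0]*q[:,0]/-q[:,2]+K[0,2],K[1,1]*-q[:,1]/-q[:,2]+K[1,2]],-1)
E
python3 - <<'E'
from h import *
ims={}
for n in("scene","top"):
    p,d=arm.capture(n);P=cloud(n,d);np.savez(f"{n}.npz",p=p,d=d,P=P);ims[n]=p
    for q in("post_center","holder","board","jar","pot","trowel"):
        for i,r in enumerate(arm.regions_of(n,q)):
            m=r["mask"]; X=P[m];X=X[~np.isnan(X[:,0])]
            print(n,q,round(r["conf"],2),r["extent"],m.sum(),"z",np.percentile(X[:,2],[2,98]).round(),"x",np.percentile(X[:,0],[2,98]).round(),"y",np.percentile(X[:,1],[2,98]).round())
            np.save(f"m_{n}_{q}_{i}.npy",m)
a=cv2.resize(ims["scene"][100:260,170:360],None,fx=3.0,fy=3.0,interpolation=cv2.INTER_CUBIC)
cv2.imwrite("pics/c_scene.png",a[:,:,::-1])
a=cv2.resize(ims["top"][150:280,290:390],None,fx=4.5,fy=4.5,interpolation=cv2.INTER_CUBIC)
cv2.imwrite("pics/c_top.png",a[:,:,::-1])
E
```

```text
scene post_center 0.69 [221.0, 134.1, 232.9, 163.4] 299 z [ -1. 187.] x [288. 506.] y [-467. -232.]
scene post_center 0.65 [203.3, 127.9, 220.3, 196.9] 899 z [  4. 260.] x [586. 628.] y [-232. -186.]
scene post_center 0.58 [233.2, 125.6, 241.6, 162.9] 297 z [ 10. 182.] x [367. 408.] y [-306. -279.]
scene holder 0.64 [219.8, 164.8, 238.6, 184.8] 269 z [ 3. 68.] x [447. 527.] y [-267. -206.]
scene board 0.94 [279.4, 174.9, 341.4, 240.3] 1914 z [ 30. 181.] x [522. 557.] y [109. 329.]
scene jar 0.56 [208.6, 206.2, 225.6, 244.8] 642 z [  3. 103.] x [753. 810.] y [ 2. 59.]
scene pot 0.7 [177.8, 128.9, 201.2, 154.5] 448 z [ 0. 93.] x [409. 499.] y [-618. -501.]
scene trowel 0.81 [372.8, 233.8, 431.7, 304.4] 1023 z [ 2. 28.] x [412. 558.] y [423. 644.]
top post_center 0.89 [304.8, 168.4, 333.3, 202.3] 587 z [ 10. 263.] x [578. 621.] y [-233. -187.]
top post_center 0.73 [319.5, 215.1, 341.4, 230.1] 220 z [ 49. 189.] x [472. 502.] y [-265. -235.]
top post_center 0.47 [333.7, 250.5, 358.4, 264.0] 209 z [ 30. 184.] x [370. 402.] y [-311. -279.]
top holder 0.93 [311.6, 215.9, 340.1, 243.7] 558 z [-2. 73.] x [444. 531.] y [-294. -205.]
top holder 0.58 [356.1, 216.1, 368.9, 237.3] 334 z [-2. 49.] x [468. 527.] y [-402. -342.]
top board 0.7 [137.6, 195.6, 221.0, 215.6] 1047 z [ 31. 185.] x [513. 551.] y [ 94. 321.]
top jar 0.76 [234.1, 124.9, 254.1, 152.7] 481 z [  3. 106.] x [741. 805.] y [-8. 55.]
top pot 0.79 [401.3, 222.1, 443.2, 259.6] 1077 z [ 9. 95.] x [406. 497.] y [-590. -502.]
top trowel 0.91 [54.0, 201.4, 123.0, 251.3] 993 z [-2. 29.] x [399. 551.] y [416. 642.]
```

View pics/c_scene.png

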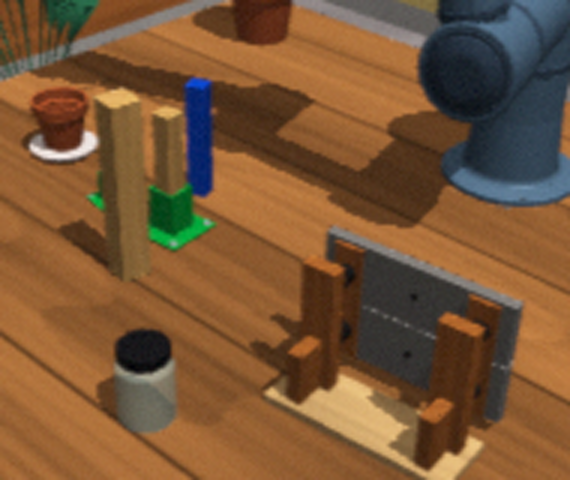

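View pics/c_top.png

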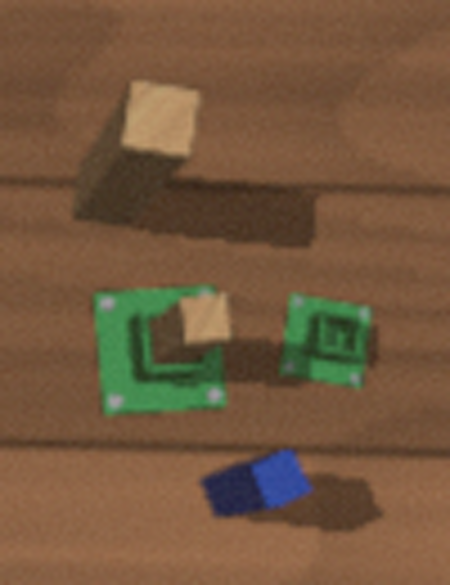

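```bash
python3 - <<'E'
from h import *
for n in("top","scene"):
    z=np.load(n+".npz");P=z["P"];p=z["p"]
    # post top
    s=(P[...,2]>175)&(P[...,2]<200)&(P[...,0]>440)&(P[...,0]<540)&(P[...,1]>-300)&(P[...,1]<-200)
    X=P[s]; print(n,"posttop",len(X),X.mean(0).round(1)); 
    if len(X)>3: print(cv2.minAreaRect(X[:,:2].astype(np.float32)))
    s=(P[...,2]>10)&(P[...,2]<165)&(P[...,0]>440)&(P[...,0]<540)&(P[...,1]>-300)&(P[...,1]<-200)
    # holder foot : green
    g=(p[...,1]>p[...,0]*1.6)&(p[...,1]>p[...,2]*1.5)&(P[...,1]>-310)&(P[...,1]<-195)
    X=P[g&(P[...,2]<25)]; print("foot",cv2.minAreaRect(X[:,:2].astype(np.float32)))
    X=P[g&(P[...,2]>58)]; print("rim",len(X),cv2.minAreaRect(X[:,:2].astype(np.float32)))
    m=np.load(f"m_{n}_board_0.npy"); X=P[m]; X=X[~np.isnan(X[:,0])]
    t=X[X[:,2]>168]; print("board top",len(t),cv2.minAreaRect(t[:,:2].astype(np.float32)))
    b=X[(X[:,2]<170)&(X[:,2]>40)]
    for it in range(3):
        c=np.median(b,0); u,sv,vt=np.linalg.svd(b-b.mean(0),full_matrices=False); r=(b-b.mean(0))@vt[2]; print(b.mean(0).round(1),vt[2].round(3),np.abs(r).mean(),len(b)); b=b[np.abs(r)<5]
    print("yrange",b[:,:2][np.argsort(b[:,1])[[2,-3]]])
E
```

```text
top posttop 116 [ 487.5 -249.9  185.3]
((488.04736328125, -250.3219757080078), (30.096660614013672, 30.612442016601562), 4.3281049728393555)
foot ((486.6667785644531, -251.37612915039062), (86.8803939819336, 88.00774383544922), 4.9777069091796875)
rim 50 ((487.94647216796875, -248.78048706054688), (44.58252716064453, 41.419158935546875), 7.450667381286621)
board top 468 ((535.5260620117188, 208.86367797851562), (23.1964054107666, 235.7560272216797), 6.5129218101501465)
[525.4 207.6 108.5] [-0.994 -0.11   0.003] 0.5543604967113099 536
[525.2 208.4 108.3] [-0.994 -0.108 -0.   ] 0.4149840501201459 532
[525.2 208.4 108.3] [-0.994 -0.108 -0.   ] 0.4149840501201459 532
yrange [[541.44868368  90.93078687]
 [512.59810166 326.26690941]]
scene posttop 48 [ 492.1 -246.3  183.3]
((490.32275390625, -250.54075622558594), (30.90023422241211, 38.045936584472656), 11.750823020935059)
foot ((488.8933410644531, -227.2164306640625), (70.72903442382812, 91.35516357421875), 69.30107116699219)
rim 48 ((546.3446655273438, -242.01531982421875), (153.10304260253906, 49.5427131652832), 8.639921188354492)
board top 400 ((564.189453125, 216.49234008789062), (74.68743896484375, 235.388671875), 6.885016918182373)
[541.3 220.  112.8] [-0.993 -0.114  0.005] 2.414541879695129 1422
[541.4 216.1 112.6] [-0.994 -0.113  0.006] 1.7636430707904032 1253
[541.2 216.6 112.5] [-0.994 -0.112  0.006] 1.6849682172559635 1230
yrange [[554.23259589  93.10262393]
 [528.49874954 330.91002868]]
```

The crops confirm it: the pale post (scene crop 168,150) stands in the larger green holder. The taller pale post and the blue one are decoys. Next I'll locate the screw holes on the back face and work out the first move.

```bash
cat >> h.py <<'E'
def rel(tgt,yaw=None,base=None):
    "rows numbers from current pose (measured) to TCP tgt mm, tool down with tool-x yaw deg"
    o=arm.observe() if base is None else base
    R0=R.from_rotvec(o["tcp_rot"]); t=R0.inv().apply(np.array(tgt)-o["tcp_pos"])/400
    if yaw is None: r=np.zeros(3)
    else:
        c,s=np.cos(np.radians(yaw)),np.sin(np.radians(yaw))
        R1=R.from_matrix(np.array([[c,s,0],[s,-c,0],[0,0,-1.]]))
        r=np.degrees((R0.inv()*R1).as_rotvec())/60
    return np.r_[t,r].round(4)
E
python3 - <<'E'
from h import *
z=np.load("scene.npz");p=z["p"].astype(int);P=z["P"]
n=np.array([.994,.110,0]);n/=np.linalg.norm(n);yb=np.array([-n[1],n[0],0])
o=np.array([525.2,208.4,108.3])
g=p.sum(2)
for (u0,v0) in((307,199),(305,218)):
    w=g[v0-5:v0+6,u0-5:u0+6].astype(float); k=np.clip(np.median(w)-25-w,0,None)
    v,u=np.mgrid[v0-5:v0+6,u0-5:u0+6]; uu,vv=(k*u).sum()/k.sum(),(k*v).sum()/k.sum()
    q=P[int(round(vv)),int(round(uu))]
    print(uu,vv,q.round(1),"along",((q-o)@yb).round(1),"depth",((q-o)@n).round(1))
ob=arm.observe();print(ob["tcp_pos"],R.from_rotvec(ob["tcp_rot"]).as_matrix().round(3))
print(rel([488,-250.5,225],5))
E
```

```text
307.5260416666667 198.546875 [540.1 213.1 139.9] along 3.0 depth 15.3
305.24107142857144 217.72321428571428 [542.3 211.   59.3] along 0.7 depth 17.2
[ 265.53947358 -593.29209822  224.45624471] [[ 0.913  0.409  0.   ]
 [ 0.409 -0.913  0.   ]
 [ 0.     0.    -1.   ]]
[ 0.8577 -0.555  -0.0013 -0.     -0.      0.3185]
```

```bash
python3 -m jog '[[[0.08,-0.05,0,0,0,0.03],[0.18,-0.11,0,0,0,0.07],[0.28,-0.18,0,0,0,0.11],[0.37,-0.24,0,0,0,0.14],[0.46,-0.30,0,0,0,0.17],[0.55,-0.355,0,0,0,0.205],[0.64,-0.415,0,0,0,0.24],[0.72,-0.465,0,0,0,0.27],[0.79,-0.51,0,0,0,0.295],[0.835,-0.54,0,0,0,0.31],[0.8577,-0.555,0,0,0,0.3185],[0.8577,-0.555,0,0,0,0.3185],[0.8577,-0.555,0,0,0,0.3185]]]' -1
python3 - <<'E'
from h import *
print(rel([488,-250.5,131],5))
p,d=arm.capture("scene");cv2.imwrite("pics/s1.png",cv2.resize(p[80:240,150:350],None,fx=3,fy=3)[:,:,::-1])
E
```

```text
t: 1.88
tcp_pos: [488.1, -250.3, 224.5]
tcp_rot: [3.138, 0.139, -0.0]
force: [-0.4, -0.8, -0.2]
width: 93.8
[-2.000e-04  3.000e-04  2.338e-01  4.000e-04  1.000e-04  1.500e-03]
```

View pics/s1.png

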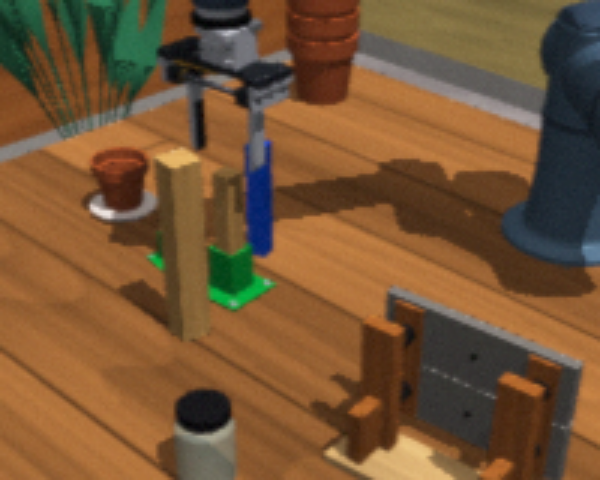

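The fingers at (195,120) and (258,140) straddle the post top at (228,175). Going down and closing.

```bash
python3 -m jog '[[[0,0,0.04,0,0,0],[0,0,0.09,0,0,0],[0,0,0.14,0,0,0],[0,0,0.18,0,0,0],[0,0,0.21,0,0,0],[0,0,0.225,0,0,0],[0,0,0.234,0,0,0],[0,0,0.234,0,0,0],[0,0,0.234,0,0,0]]]' -1
python3 -m jog '[[[0,0,0,0,0,0],[0,0,0,0,0,0],[0,0,0,0,0,0],[0,0,0,0,0,0],[0,0,0,0,0,0],[0,0,0,0,0,0],[0,0,0,0,0,0],[0,0,0,0,0,0],[0,0,0,0,0,0],[0,0,0,0,0,0],[0,0,0,0,0,0],[0,0,0,0,0,0]]]' 1
```

```text
t: 2.68
tcp_pos: [488.4, -251.2, 131.7]
tcp_rot: [3.138, 0.136, 0.002]
force: [0.3, -0.2, 1.0]
width: 94.0
t: 3.68
tcp_pos: [488.0, -250.5, 130.9]
tcp_rot: [3.139, 0.137, -0.0]
force: [0.0, 0.5, 0.2]
width: 29.8
```

Gripped at 29.8 mm, which matches the post. Lifting 95 mm.

```bash
python3 -m jog '[[[0,0,-0.02,0,0,0],[0,0,-0.05,0,0,0],[0,0,-0.08,0,0,0],[0,0,-0.11,0,0,0],[0,0,-0.14,0,0,0],[0,0,-0.17,0,0,0],[0,0,-0.20,0,0,0],[0,0,-0.225,0,0,0],[0,0,-0.24,0,0,0],[0,0,-0.24,0,0,0],[0,0,-0.24,0,0,0],[0,0,-0.24,0,0,0]]]' 1
python3 - <<'E'
from h import *
# mark (525.1,209.4); board x dir
n=np.array([.9940,.110,0]);n/=np.linalg.norm(n);print(np.degrees(np.arctan2(n[1],n[0])))
m=np.array([525.1,209.4,0]); o=arm.observe(); print(o["width"],o["tcp_pos"])
t=m-n*(15+50); t[2]=226; print(t,rel(t,6.3)); t[2]=149;print(t,rel(t,6.3))
p,d=arm.capture("scene");cv2.imwrite("pics/s2.png",cv2.resize(p[60:240,150:350],None,fx=3,fy=3)[:,:,::-1])
p,d=arm.capture("top");cv2.imwrite("pics/t2.png",p[:,:,::-1])
E
```

```text
t: 4.68
tcp_pos: [487.6, -250.2, 226.1]
tcp_rot: [-3.138, -0.137, 0.002]
force: [0.2, -0.5, -1.5]
width: 29.9
6.314884424449206
29.92160230769699 [ 487.62061419 -250.24721114  226.05115314]
[460.49439303 202.25048615 226.        ] [ 3.1000e-02 -1.1329e+00  1.3000e-03 -1.0000e-03  1.0000e-03 -2.1700e-02]
[460.49439303 202.25048615 149.        ] [ 3.1200e-02 -1.1326e+00  1.9380e-01 -1.0000e-03  1.0000e-03 -2.1700e-02]
```

View pics/s2.png

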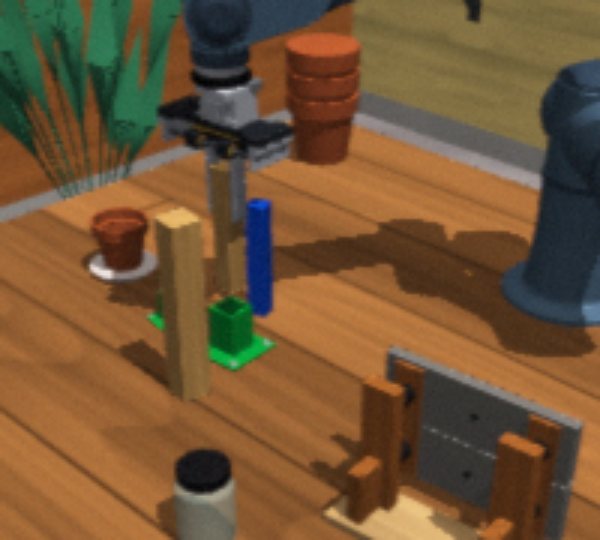

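The post is clear of the holder: its foot at (228,292) is above the empty pocket. Moving to a standoff in front of the board.

```bash
python3 -m jog '[[[0.003,-0.04,0,0,0,0],[0.004,-0.11,0,0,0,0],[0.006,-0.19,0,0,0,0],[0.008,-0.27,0,0,0,0],[0.011,-0.35,0,0,0,0],[0.013,-0.43,0,0,0,-0.01],[0.015,-0.51,0,0,0,-0.01],[0.018,-0.59,0,0,0,-0.01],[0.02,-0.67,0,0,0,-0.02],[0.023,-0.75,0,0,0,-0.02],[0.025,-0.83,0,0,0,-0.02],[0.028,-0.9,0,0,0,-0.02],[0.03,-0.95,0,0,0,-0.0217],[0.031,-0.98,0,0,0,-0.0217],[0.031,-0.99,0,0,0,-0.0217],[0.031,-0.99,0,0,0,-0.0217]]]' 1
python3 - <<'E'
from h import *
o=arm.observe();print(o["width"])
print(rel([460.5,202.25,149],6.3))
E
```

```text
t: 6.12
tcp_pos: [465.1, 146.1, 226.5]
tcp_rot: [-3.137, -0.176, 0.001]
force: [-1.0, -0.3, -1.0]
width: 29.8
29.753865780686926
[ 4.500e-03 -1.409e-01  1.937e-01 -1.000e-04  8.000e-04  1.900e-03]
```

```bash
python3 -m jog '[[[0,-0.03,0.02,0,0,0],[0.002,-0.07,0.05,0,0,0],[0.003,-0.1,0.08,0,0,0],[0.004,-0.13,0.11,0,0,0],[0.0045,-0.141,0.14,0,0,0],[0.0045,-0.141,0.17,0,0,0],[0.0045,-0.141,0.187,0,0,0],[0.0045,-0.141,0.1937,0,0,0],[0.0045,-0.141,0.1937,0,0,0],[0.0045,-0.141,0.1937,0,0,0],[0.0045,-0.141,0.1937,0,0,0]]]' 1
python3 - <<'E'
from h import *
o=arm.observe();print(o["tcp_pos"],o["force"])
n=np.array([.994,.11,0]);n/=np.linalg.norm(n)
for s in (0,5,20): 
    t=np.array([525.1,209.4,149])-n*(15+s); t[2]=149; print(s,rel(t,6.3))
p,d=arm.capture("top");P=cloud("top",d);cv2.imwrite("pics/t3.png",cv2.resize(p[130:280,100:280],None,fx=4,fy=4)[:,:,::-1])
print(proj("top",[[460.5,202.25,204]]))
p,d=arm.capture("scene");cv2.imwrite("pics/s3.png",cv2.resize(p[90:290,200:400],None,fx=3,fy=3)[:,:,::-1])
E
```

```text
t: 7.03
tcp_pos: [462.1, 201.1, 150.2]
tcp_rot: [-3.137, -0.172, -0.002]
force: [0.8, -0.1, -1.1]
width: 30.0
[462.11145121 201.1108637  150.17957856] [ 0.75610354 -0.10505416 -1.14087284]
0 [ 1.213e-01 -3.400e-03  3.100e-03 -1.000e-04 -1.500e-03 -4.000e-04]
5 [ 1.088e-01 -3.400e-03  3.100e-03 -1.000e-04 -1.500e-03 -4.000e-04]
20 [ 0.0713 -0.0033  0.0031 -0.0001 -0.0015 -0.0004]
[[177.45711358 225.08346001]]
```

View pics/t3.png

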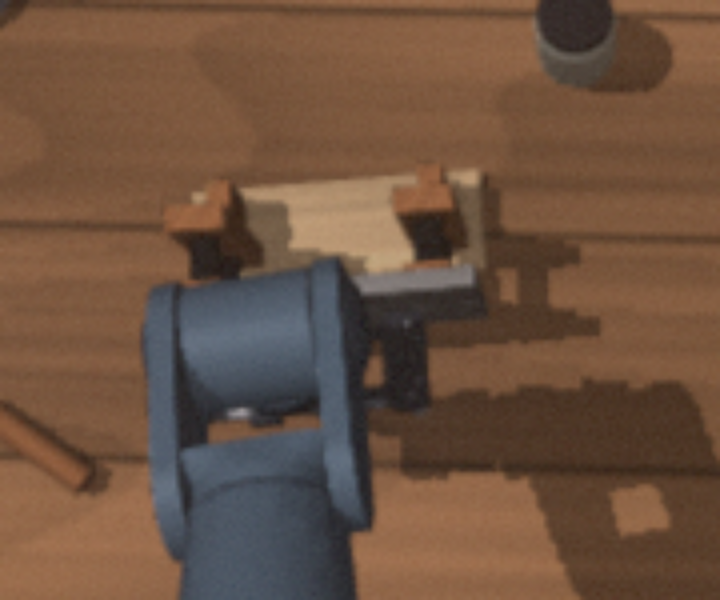

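View pics/s3.png

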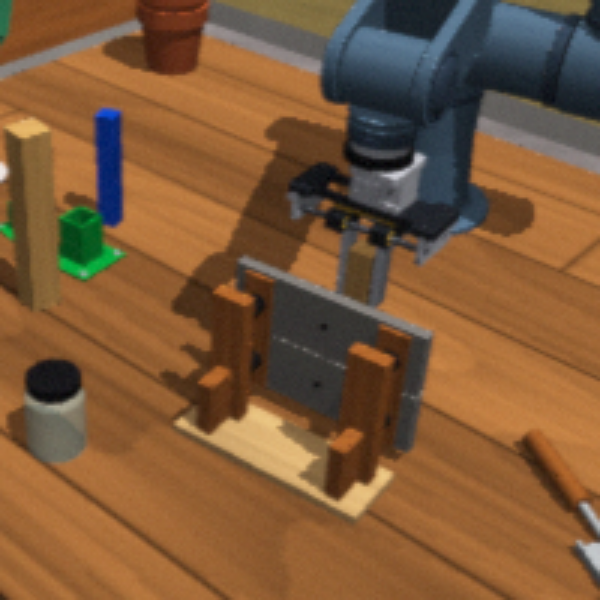

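The post is upright at standoff, top at scene crop (362,270), and it lines up with the holes at (323,327) and (317,384). Approaching to about 6 mm short, then reading the force baseline.

```bash
python3 -m jog '[[[0.01,0,0,0,0,0],[0.025,0,0,0,0,0],[0.04,0,0,0,0,0],[0.055,0,0,0,0,0],[0.07,0,0,0,0,0],[0.085,0,0,0,0,0],[0.095,0,0,0,0,0],[0.104,0,0,0,0,0],[0.11,0,0,0,0,0],[0.11,0,0,0,0,0],[0.11,0,0,0,0,0],[0.11,0,0,0,0,0]]]' 1
python3 - <<'E'
from h import *
n=np.array([.994,.11,0]);n/=np.linalg.norm(n);yb=np.array([-n[1],n[0],0])
for i in range(6):
    arm.capture("scene"); o=arm.observe(); q=o["tcp_pos"]-[525.1,209.4,0];print((o["force"]@n).round(2),o["force"].round(1),(q@n).round(2),(q@yb).round(2),q[2].round(1))
E
```

```text
t: 8.13
tcp_pos: [504.9, 206.2, 149.3]
tcp_rot: [3.137, 0.173, -0.0]
force: [0.0, -0.1, -0.7]
width: 29.8
0.1 [ 0.2 -0.9 -1.7] -20.41 -0.99 149.3
-0.07 [-0.  -0.2 -1.5] -20.38 -1.02 149.4
-0.43 [-0.4 -0.  -1.7] -20.36 -1.01 149.4
-0.24 [-0.2  0.  -1.5] -20.31 -1.03 149.4
0.95 [ 0.9  0.3 -0.8] -20.29 -1.04 149.4
-0.21 [-0.2  0.4 -0.6] -20.23 -1.04 149.4
```

```bash
python3 -m jog '[[[0.003,-0.0025,0,0,0,0],[0.006,-0.0025,0,0,0,0],[0.009,-0.0025,0,0,0,0],[0.012,-0.0025,0,0,0,0],[0.015,-0.0025,0,0,0,0],[0.018,-0.0025,0,0,0,0],[0.021,-0.0025,0,0,0,0],[0.024,-0.0025,0,0,0,0],[0.026,-0.0025,0,0,0,0],[0.026,-0.0025,0,0,0,0],[0.026,-0.0025,0,0,0,0]]]' 1
cat > mf.py <<'E'
from h import *
n=np.array([.994,.11,0]);n/=np.linalg.norm(n);yb=np.array([-n[1],n[0],0])
F=[];T=[];Q=[]
for i in range(12):
    arm.capture("top"); o=arm.observe(); Q.append(o["tcp_pos"]-[525.1,209.4,0]);F.append(o["force"]);T.append(o["torque"])
F=np.array(F);q=np.mean(Q,0);print("Fn",(F@n).mean().round(2),(F@n).std().round(2),F.mean(0).round(2),"T",np.mean(T,0).round(2),(q@n).round(2),(q@yb).round(2),q[2].round(1),"w",o["width"],o["t"])
print(R.from_rotvec(o["tcp_rot"]).as_matrix().round(3))
E
python3 mf.py
```

```text
t: 9.35
tcp_pos: [515.0, 208.2, 149.3]
tcp_rot: [3.137, 0.173, -0.002]
force: [-5.0, -0.5, 1.4]
width: 29.9
Fn -5.18 0.25 [-5.15 -0.57  1.56] T [-0.12  0.73 -0.05] -10.25 -0.04 149.3 w 30.10633919579954 9.95
[[ 0.994  0.11  -0.001]
 [ 0.11  -0.994 -0.   ]
 [-0.001  0.    -1.   ]]
```

Contact shows 5.2 N, and the board's stiffness matches the stated 1 mm/N. Adding 4.8 mm.

```bash
python3 -m jog '[[[0.003,0,0,0,0,0],[0.006,0,0,0,0,0],[0.009,0,0,0,0,0],[0.012,0,0,0,0,0],[0.012,0,0,0,0,0],[0.012,0,0,0,0,0],[0.012,0,0,0,0,0],[0.012,0,0,0,0,0]]]' 1
python3 mf.py
python3 - <<'E'
from h import *
p,d=arm.capture("scene");P=cloud("scene",d);cv2.imwrite("pics/s4.png",cv2.resize(p[130:260,240:380],None,fx=5,fy=5*.9)[:,:,::-1])
b=P[150:250,270:350].reshape(-1,3);n=np.array([.9940,.110,0])
m=[r for r in arm.regions_of("scene","board")][:1]
X=P[m[0]["mask"]];X=X[(X[:,2]>50)&(X[:,2]<165)]
r=(X-[525.1,209.4,0])@n; print("back face depth median",np.median(r))
p,d=arm.capture("top");cv2.imwrite("pics/t4.png",cv2.resize(p[130:280,100:280],None,fx=4,fy=4)[:,:,::-1])
for q in("post_center",):
  for r in arm.regions_of("scene",q): print(r["conf"],r["extent"])
E
```

```text
t: 10.62
tcp_pos: [518.8, 208.7, 149.2]
tcp_rot: [3.136, 0.173, -0.006]
force: [-8.8, -1.6, 2.5]
width: 29.9
Fn -8.98 0.5 [-8.87 -1.53  3.73] T [-0.25  1.28 -0.08] -6.37 -0.03 149.2 w 29.840075728996055 11.2167
[[ 0.994  0.11  -0.004]
 [ 0.11  -0.994 -0.001]
 [-0.004  0.    -1.   ]]
back face depth median 25.501651014785484
0.94 [202.1, 131.8, 221.5, 193.4]
0.76 [232.5, 126.7, 242.5, 165.0]
0.66 [310.1, 179.6, 316.8, 188.0]
```

View pics/s4.png

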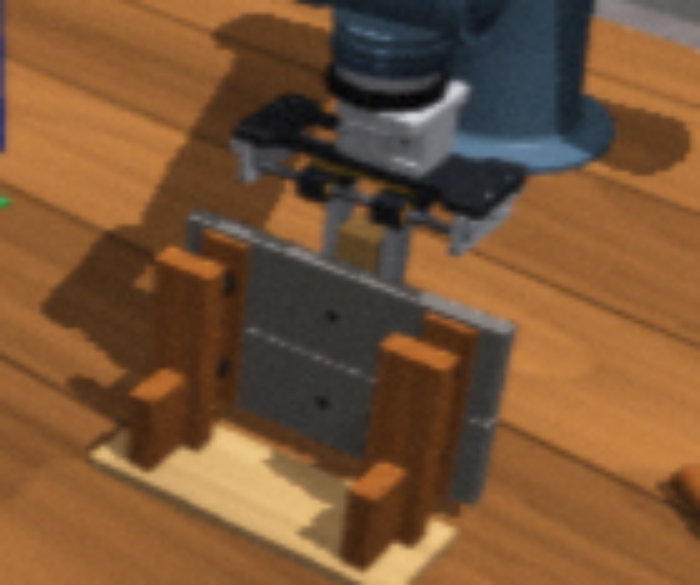

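```bash
python3 - <<'E'
from h import *
p,d=arm.capture("scene");P=cloud("scene",d)
n=np.array([.9940,.110,0]);yb=np.array([-.11,.994,0])
for r in arm.regions_of("scene","post_center")+[]:
    e=r["extent"]
    if e[0]>290:
        v,u=np.nonzero(r["mask"])
        for a,b in zip(v,u):
            q=P[a,b]-[525.1,209.4,0]; print(a,b,(q@n).round(1),(q@yb).round(1),q[2].round(1),p[a,b])
X=P[170:200,280:345].reshape(-1,3)-[525.1,209.4,0]
s=(X[:,2]>172)&(X[:,2]<186)&(abs(X@yb)<110);k=X[s]@n;print("board top strip",np.percentile(k,[5,50,95]),k.size)
o=arm.observe();print(o["joint_torque"],o["torque"],o["joint_pos"])
E
```

```text
179 310 -2.4 -8.1 205.6 [141 107  62]
179 311 -6.7 -6.7 204.0 [142 104  56]
179 312 -9.4 -4.5 203.5 [137 103  56]
180 309 7.2 -6.3 207.3 [130  98  53]
180 310 2.2 -5.3 205.2 [130  98  56]
180 311 -1.4 -3.6 204.0 [129  96  53]
180 312 -4.3 -1.5 203.4 [126  95  52]
180 313 -4.9 1.8 204.4 [127  93  54]
181 308 10.9 -7.5 204.8 [99 73 44]
181 309 8.7 -5.1 204.7 [119  87  50]
181 310 7.6 -2.1 205.4 [127  95  53]
181 311 5.3 0.3 205.1 [132 100  53]
181 312 3.9 3.1 205.6 [133  98  56]
181 313 0.2 4.8 204.4 [133  97  56]
181 314 -1.8 7.3 204.4 [131  99  53]
182 308 6.2 -9.6 197.7 [85 63 39]
182 309 11.9 -3.0 203.4 [91 64 35]
182 310 10.0 -0.5 203.4 [99 75 40]
182 311 6.3 1.2 202.2 [109  78  41]
182 312 8.0 5.6 204.9 [123  92  52]
182 313 7.9 9.1 206.2 [125  92  48]
182 314 3.0 10.2 204.2 [127  96  55]
183 308 9.0 -7.7 196.1 [88 67 40]
183 309 12.1 -2.5 199.8 [89 66 35]
183 310 5.7 -2.3 196.6 [88 62 34]
183 311 9.6 3.3 200.9 [89 66 38]
183 312 9.5 6.8 202.3 [92 68 40]
183 313 11.4 11.3 205.2 [99 73 44]
183 314 9.8 14.0 205.5 [115  86  45]
184 308 12.8 -5.3 195.2 [80 59 32]
184 309 11.9 -2.2 19
[... 457 characters left out ...]
186 309 10.7 -2.1 187.6 [87 62 37]
186 310 5.0 -1.4 184.9 [88 64 37]
186 311 11.4 5.5 191.1 [86 64 36]
186 312 8.8 7.7 190.7 [84 61 37]
186 313 7.4 10.5 191.2 [85 62 33]
186 314 10.3 15.5 194.8 [92 67 38]
187 309 9.2 -2.4 182.8 [85 65 38]
187 310 6.3 -0.4 182.1 [90 67 41]
187 311 9.8 5.0 186.2 [86 66 37]
187 312 8.6 8.0 186.8 [83 62 33]
187 313 8.2 11.3 188.0 [89 67 36]
188 312 11.4 9.8 185.2 [87 63 38]
board top strip [ 3.8518799  21.76579589 64.45888158] 329
[-9.52214152e-01 -3.28628826e+01 -3.18955600e+01  2.83799345e-03
 -2.08906084e+00 -6.85711415e-02] [-0.21956405  1.28389398 -0.07595295] [ 1.79685937e-01  1.17734546e-01  1.84847925e+00 -4.54080382e-05
  1.17926261e+00  1.64033382e+00]
```

View pics/t4.png

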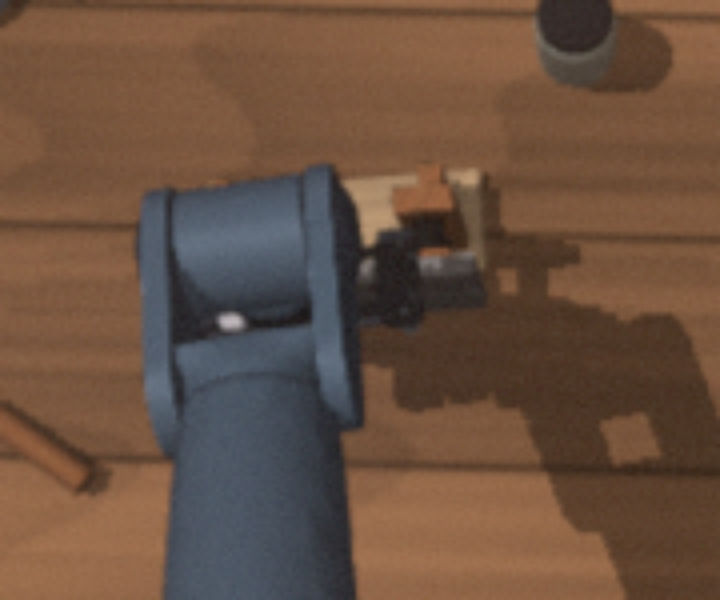

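The far face of the post above the board lies at depth about 9.3 mm, and the board's face sits at about 9 mm, so the post is flat to about 1°. The post's top is at z of about 204.5, which puts its centre at about 114. A last steadiness check before handing in.

```bash
python3 -m jog '[[[0,0,0,0,0,0],[0,0,0,0,0,0],[0,0,0,0,0,0],[0,0,0,0,0,0],[0,0,0,0,0,0],[0,0,0,0,0,0],[0,0,0,0,0,0],[0,0,0,0,0,0],[0,0,0,0,0,0],[0,0,0,0,0,0],[0,0,0,0,0,0],[0,0,0,0,0,0]]]' 1
python3 mf.py
```

```text
t: 12.52
tcp_pos: [518.8, 208.7, 149.2]
tcp_rot: [3.136, 0.173, -0.006]
force: [-8.7, -1.6, 3.7]
width: 29.7
Fn -8.82 0.43 [-8.7  -1.54  3.87] T [-0.23  1.28 -0.07] -6.37 -0.04 149.2 w 29.654651305578398 13.1167
[[ 0.994  0.11  -0.004]
 [ 0.11  -0.994 -0.001]
 [-0.004  0.    -1.   ]]
```

```bash
python3 -c "
from workcell import arm
print(arm.job_done()); o=arm.observe(); print(o['t'],o['force'],o['width'])"
```

```text
the job is handed in; nothing more can be done
None
the job is handed in; nothing more can be done
```

The post is out of the green holder and held upright against the near face of the board, covering both screw holes. I handed in at about 13 s with the arm still gripping and pressing. `arm.job_done()` gives no verdict, so these are my own last readings:

| Check | Reading |
|---|---|
| Push normal to the board | about 8.9 N, steady over 2 s |
| Total contact force, with an upward drag of about 4–5 N on the board face | about 10 N (estimated) |
| Grip opening | 29.7 mm, on a 30 mm post |
| Board pushed back | about 9 mm, which fits 1 mm per N |
| Tool tilt | about 0.2° |
| Post flat on the board, from the depth picture | within about 1° |
| Post centre height | about 114 mm |
| Post foot above the bench | about 24 mm |

**Sideways position:** by the arm's own position, the post is on the line of the screw holes. The scene camera put it about 2–3 mm off that line. The two disagree slightly, but both are well inside the 11 mm allowed.

**Not measured directly:** I could not read finger contact with the board. The pads are narrower than the post and centred on it, so they should be clear. I did not re-measure the jar, the pot and the trowel, but no move came near them.

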